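Swing the fence home and lock it

ROBOT

A 7-joint arm with a two-finger parallel gripper is mounted at the origin on the work surface. World frame = base frame: x ahead of the robot, y to its left, z up, the work surface at z = 0. Lengths are in m, angles in rad, forces in N, time in s.
With the tool pointing down it reaches from about 0.425 to 0.8 m from the base axis. Payload 8.3 kg.
Tool frame: the origin (TCP) lies midway between the tips of the shut fingers; the grasp point (between the pads) lies 19 mm behind it; z points along the fingers, x is the direction in which the jaws open and shut, and the axes are right-handed (so a half turn about z gives the same grasp; the last joint's range is limited). The gripper opens to 85 mm and grips with 20 to 120 N. Pads are 22 mm wide; open, the fingers measure 114 mm over their backs; the gripper's body (76 mm by 85 mm) begins 54 mm behind the grasp point. The pads swing forward as they close: fully open they stand 13 mm farther back than shut.
Start: joints at [1.094, 0.383, 0.016, 1.37, -0.006, 1.388, -0.046], TCP at [0.251, -0.572, 0.231] pointing down, gripper open.
Joint ranges: [-2.95, 2.95], [-0.25, 2.06], [-1.52, 1.56], [0.18, 2.33], [-1.44, 4.58], [0.02, 2.06], [-3.01, 3.01]. Speed limits (rad/s): [2.39, 2.39, 3.01, 3.01, 3.14, 3.14, 3.14].

INTERFACE

Orientations are given as a rotation vector (axis times angle).
In Python, from station import env gives the robot as it stands. The module is installed in compiled form; this text tells all that it offers.
- The arm moves only by the tool jog_arm, never from a script. Its argument "commands" is a list of rows, each an object with "claw": the finger opening in m, from 0 to 0.0854; "translation": the shift along the tool's x, y, z in m, a list of three; "yaw": the turn about the tool's z in degrees. A call has exactly 8 rows; each row shifts and turns the pose as measured when the row begins, along the tool's axes as they then stand; what a row does not reach is not made up. A row lasts 1/8 s, in which the tool goes at most 62.5 mm and 10.7 degrees, less where a joint would pass 70% of its speed; a pose out of reach is approached as far as the arm can. A call is refused whole if a number of a shift passes 0.0625 or a number of a turn 10.7, either way. A call with a gripper value outside its range is refused whole. The fingers move at their own pace and stop on an object; "newtons" is the grip in N (left out, the last holds). Time passes only in rows, so rows that do not move let the fingers close, or fill a call up. It gives the time, the measured TCP pose, the force and the opening at its end, in the units of the state.
- env.state(): the state, without advancing time (a new reading comes with each control period).
- env.get_image(name): name is "scene" or "top"; returns the picture (420x560x3 uint8, red, green, blue); there is no depth.
- env.calibration(name): a dict with "fx", "fy", "cx", "cy" (pixels), "T" (4x4, takes a point from camera to world coordinates). Camera axes: x right, y down, z forward; pixel columns grow to the right and rows downward; lengths in m; the calibration is good to about 2 mm. A picture is of the moment at which its call begins. calibration takes no time and is no camera call.
- env.close_job(): hands the job in, once; it reports no verdict.
The state is a dict: "clock": time; "qpos": joint angles; "joint_vel": joint speeds; "effort": joint torques, N m; "position": TCP position; "orientation": TCP orientation; "force": force on the tool from outside, world axes, zero at the start; "torque": the same for the moment, N m; "opening": opening from 0.0 (shut) to 1.0 (fully open).
Only numpy, scipy, OpenCV 4.12 (cv2) and the standard library are available. Lean on these libraries where they do the work, as an engineer would, in place of code of your own. Each camera call takes 0.05 s, during which the arm holds its last target.

TASK

On the plywood jig board, swing the dark wooden fence round its pin by pushing its free end until it is pressed home against the set screw of the round steel stop: press it firmly but gently for a moment, do not ram it (over 20 N spoils the setting). Then turn the steel locking lever in behind the fence until its nose bites, so that the fence stays pinched tight between nose and stop once you let go. Leave the other tools and parts where they lie.

Things in the scene. Friction and masses are not known exactly. Their poses are not given: they have to be found in the camera images.
- board: fixed plywood jig board, 340 (its x) by 480 (its y) by 18 mm thick; origin under its centre on the bench, z up. Its top, 18 mm above the bench, carries the fence, the stop and the lever
- fence: loose dark waxed wooden bar (slippery), 330 x 40 x 24 mm high, 0.25 kg, flat. A fixed 12 mm pin passes through its hole (0.75 mm play; pin head 33 mm above the board). Origin: in the hole, underside; its x runs along the bar to the free end, 300 mm off; long faces 20 mm either side. Starts 0.2 to 0.5 rad anticlockwise (from above) of home, where its x is roughly the board's y. Stays where left
- pin (a point): axis of the fence's fixed pin, at the board's top surface
- stop: fixed round steel post, 24 mm diameter, 28 mm high, 235 mm from the pin; origin on its axis at the board's top. A brass set screw (10 mm thick, 14 mm above the board) sticks out of it along the board's -x by 3 to 23 mm, unmeasured: find it by feel. Its tip stops the fence's -y face. Over 20 N spoils its setting. A push of 9 to 13 N near the free end seats the fence
- pivot (a point): axis of the locking lever's fixed pivot, at the board's top surface, beyond the swing of the fence's free end (325 mm along the board's y from the pin and 45 mm towards the board's -x)
- lever (a joint): locking lever's angle, anticlockwise from above, 0 to 2.9 rad, starts at 0 to 0.5. Nose direction: 2.88 + value from the board's x. With the fence home the nose meets its back face at 1.75 to 2.5. Stiff: about 5 N at the post turns it; it stays where left and keeps up to 8 to 10 N at the nose. Pressure builds within 0.05 rad of contact: 5 to 6 N at the post beyond the friction is good
- nose (a point): axis of the round steel nose of the locking lever, 24 mm diameter, from 2 to 22 mm above the board's top; this point is 12 mm above the board, 45 mm from the pivot. It swings in behind the fence's free end and bears on the face opposite to the stop
- post (a point): top centre of the lever's handle, an upright round steel post of 16 mm diameter, 75 mm from the pivot, 210 degrees anticlockwise from the nose direction. Top 60 mm above the board's top; free for 40 mm down to the flat lever arm (19 mm above the board)
- square: loose try square lying on the board: steel blade 150 by 26 mm, wooden stock 65 mm long and 16 mm high; origin under the blade's centre; to be left alone
- offcut: loose offcut of light wood on the board, 60 by 45 by 22 mm; origin under its centre; to be left alone
- glue: glue bottle, 60 mm diameter, 160 mm high, standing on the bench; origin under its centre; to be left alone
- hammer: hammer lying on the bench; origin near its middle; to be left alone
- driver: screwdriver lying on the bench; origin near its middle; to be left alone
- screws: glass jar with steel cap, 70 mm diameter, 75 mm high; origin under its centre; to be left alone

How it is judged:
By the outcome, as a careful person would: the job done as asked, in the order asked, and still so for the second after the job is handed in, with the robot touching nothing.
It also fails if it takes over 72 s, if anything falls off the work surface, if the arm or the gripper's body presses on something with over 40 N, if the wrist force passes 120 N, or if a joint passes its speed limit or range.

## Working session

There is one attempt and no reset: what is moved stays moved. The work goes in short steps, Python scripts to look and compute and a tool call to move; the robot and the scene stay as the last step left them, time stands still between calls to the robot, and variables do not carry over. Pictures are saved under pics/ and viewed, and the job is handed in when it is done.

Besides the shell and the picture viewer there is one more tool, called after ">>>" by a JSON object that holds its "op" and its "data". jog_arm: Moves the arm, as the interface text tells. Its arguments: {"type":"object","properties":{"commands":{"type":"array"},"newtons":{"type":"number"}},"required":["commands"]}

```bash
mkdir -p pics; python3 - <<'E'
from station import env
import cv2
for n in("scene","top"):
    cv2.imwrite(f"pics/{n}0.png",env.get_image(n)[:,:,::-1]); c=env.calibration(n); print(n,c)
print(env.state())
E
```

```text
scene {'fx': 407.66430888274726, 'fy': 407.66430888274726, 'cx': 280.4531514119714, 'cy': 205.41545928116798, 'T': array([[ 0.79403465,  0.35844054, -0.4909474 ,  1.0915159 ],
       [ 0.60757178, -0.49338343,  0.62243821, -0.66023981],
       [-0.01911823, -0.79252329, -0.6095419 ,  0.70547924],
       [ 0.        ,  0.        ,  0.        ,  1.        ]])}
top {'fx': 389.16603264709676, 'fy': 389.16603264709676, 'cx': 277.7415922896564, 'cy': 210.06646265591928, 'T': array([[-0.01332257, -0.98746934,  0.15724763,  0.36269729],
       [-0.99982631,  0.01520541,  0.01077674, -0.00883832],
       [-0.01303271, -0.15707674, -0.9875004 ,  1.26390247],
       [ 0.        ,  0.        ,  0.        ,  1.        ]])}
{'clock': 0.1, 'qpos': array([ 1.09411799,  0.3841844 ,  0.01635521,  1.37104143, -0.00627928,
        1.38819643, -0.04652382]), 'joint_vel': array([-0.00052387, -0.00125423, -0.00156324, -0.00136666,  0.00075673,
        0.00062204,  0.00059241]), 'effort': array([ 2.87054470e-03, -6.29139161e+01,  8.47697519e-01, -3.72754920e+01,
        1.68751861e-02,  1.04513235e-02,  7.09699384e-05]), 'position': array([ 0.2511525 , -0.57182594,  0.23036327]), 'orientation': array([-2.62965445e+00,  1.71715235e+00,  2.37410403e-03]), 'force': array([ 0.27683294, -0.56932894, -0.22618986]), 'torque': array([-0.00108475, -0.02466999,  0.01514148]), 'opening': 1.0006102442854863}
```

View pics/scene0.png

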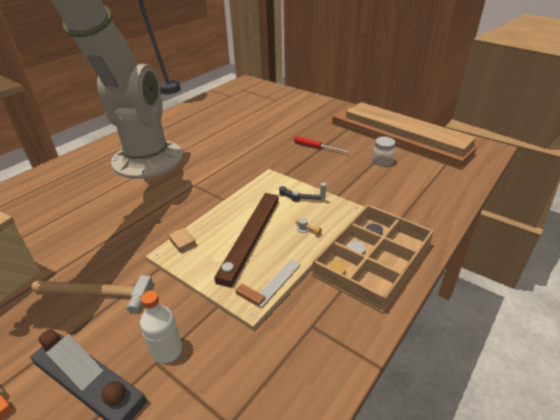

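View pics/top0.png

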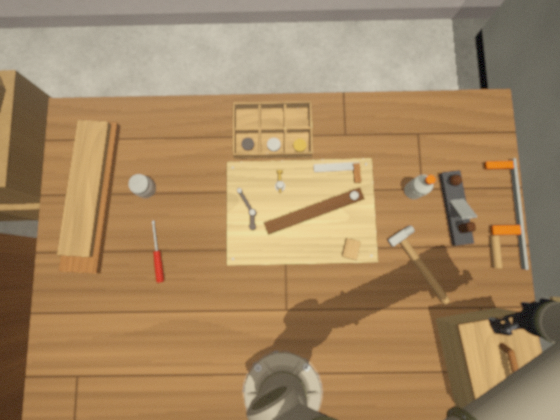

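```bash
python3 - <<'E'
import cv2
a=cv2.imread("pics/top0.png")[150:275,220:385]; cv2.imwrite("pics/topz.png",cv2.resize(a,None,fx=4.8,fy=4.8,interpolation=cv2.INTER_CUBIC))
a=cv2.imread("pics/scene0.png")[165:315,145:370]; cv2.imwrite("pics/scenez.png",cv2.resize(a,None,fx=3.5,fy=3.5,interpolation=cv2.INTER_CUBIC))
E
```

```text
(no output)
```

View pics/topz.png

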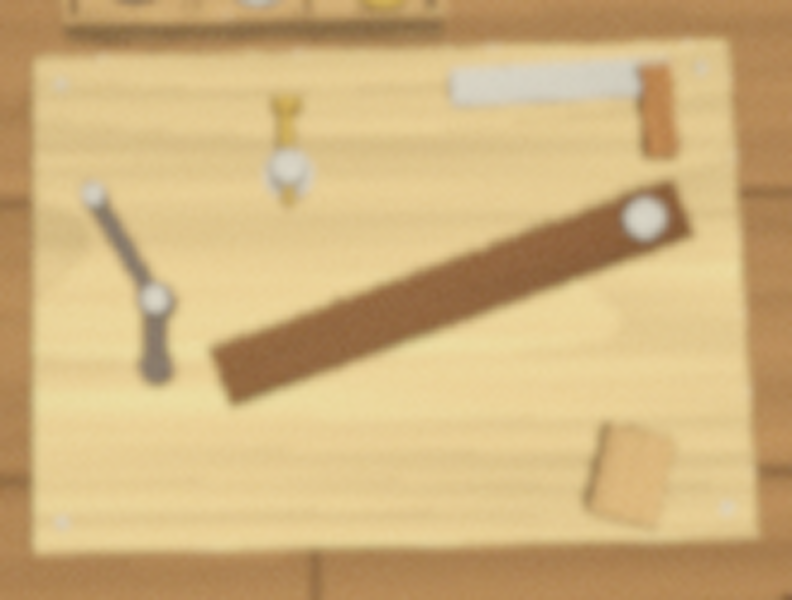

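View pics/scenez.png

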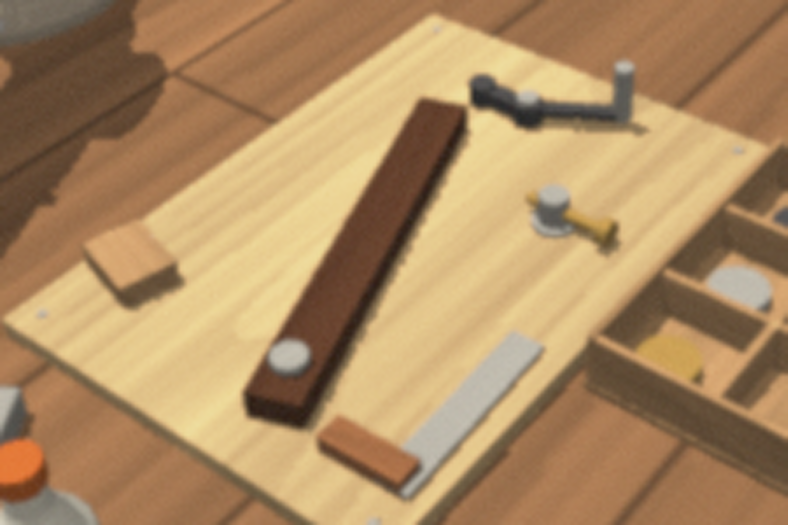

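```bash
cat > h.py <<'E'
import numpy as np
from station import env
def ray(n,u,v,z):
    c=env.calibration(n);T=c["T"]
    d=T[:3,:3]@np.array([(u-c["cx"])/c["fx"],(v-c["cy"])/c["fy"],1]);o=T[:3,3]
    return (o+d*(z-o[2])/d[2])[:2]
def topz(x,y,z): return ray("top",(x+.5)/4.8-.5+220,(y+.5)/4.8-.5+150,z)
def scz(x,y,z): return ray("scene",(x+.5)/3.5-.5+145,(y+.5)/3.5-.5+165,z)
E
python3 - <<'E'
from h import *
P=dict(c1=(33,57,.018),c2=(728,40,.018),c3=(758,538,.018),c4=(33,552,.018),pin=(645,218,.051),stop=(289,168,.046),piv=(155,298,.045),nose=(155,368,.04),post=(93,194,.078),f1=(212,348,.042),f2=(234,404,.042),f3=(692,235,.042),f4=(672,182,.042),offc=(632,475,.04))
for k,v in P.items(): print(k,topz(*v).round(4))
S=dict(pin=(289,356,.051),stop=(554,192,.046),post=(625,68,.078),piv=(530,98,.045),nose=(482,84,.04),f1=(466,112,.042),f2=(425,100,.042))
print()
for k,v in S.items(): print(k,scz(*v).round(4))
E
```

```text
c1 [0.7267 0.1724]
c2 [ 0.7306 -0.3064]
c3 [ 0.3908 -0.3088]
c4 [0.3882 0.1699]
pin [ 0.6004 -0.2377]
stop [ 0.6391 -0.0033]
piv [0.5528 0.0865]
nose [0.5069 0.087 ]
post [0.6166 0.124 ]
f1 [0.5194 0.0492]
f2 [0.4821 0.0351]
f3 [ 0.5902 -0.27  ]
f4 [ 0.6263 -0.2584]
offc [ 0.4321 -0.2238]

pin [ 0.6034 -0.2369]
stop [6.421e-01 2.000e-04]
post [0.6221 0.1235]
piv [0.5593 0.0857]
nose [0.5126 0.0843]
f1 [0.5272 0.0444]
f2 [0.4909 0.038 ]
```

>>> {"op": "jog_arm", "data": {"commands": [{"claw":0,"translation":[0,0,0],"yaw":8},{"claw":0,"translation":[0,0,0],"yaw":8},{"claw":0,"translation":[-0.03,-0.03,0],"yaw":7.7},{"claw":0,"translation":[-0.05,-0.035,0],"yaw":0},{"claw":0,"translation":[-0.05,-0.035,0],"yaw":0},{"claw":0,"translation":[-0.05,-0.035,0],"yaw":0},{"claw":0,"translation":[-0.05,-0.035,0],"yaw":0},{"claw":0,"translation":[-0.05,-0.035,0],"yaw":0}]}}

```text
clock: 1.1
position: [0.4556, -0.2873, 0.2259]
orientation: [2.191, -2.249, -0.014]
force: [0.6, -0.5, 0.2]
opening: -0.0
```

>>> {"op": "jog_arm", "data": {"commands": [{"claw":0,"translation":[-0.055,0,0],"yaw":0},{"claw":0,"translation":[-0.055,0,0],"yaw":-1.5},{"claw":0,"translation":[-0.055,0,0],"yaw":0},{"claw":0,"translation":[-0.055,0,0],"yaw":0},{"claw":0,"translation":[-0.055,0,0],"yaw":0},{"claw":0,"translation":[-0.035,0,0.03],"yaw":0},{"claw":0,"translation":[0,0,0.05],"yaw":0},{"claw":0,"translation":[0,0,0.05],"yaw":0}]}}

```text
clock: 2.1
position: [0.459, 0.0417, 0.0967]
orientation: [-2.233, 2.202, 0.008]
force: [0.4, 0.0, -1.2]
opening: 0.002
```

```bash
python3 - <<'E'
from h import *
import cv2
print({k:np.round(v,3) for k,v in env.state().items()})
a=env.get_image("scene")[100:315,125:400,::-1]; cv2.imwrite("pics/s1.png",cv2.resize(a,None,fx=2.8,fy=2.8,interpolation=cv2.INTER_CUBIC))
E
```

```text
{'clock': np.float64(2.1), 'qpos': array([ 0.226,  0.178, -0.414,  1.965,  0.075,  1.014, -1.778]), 'joint_vel': array([-0.104,  0.485, -0.012,  0.472,  0.248, -0.934, -0.231]), 'effort': array([ -0.412, -46.534,  -3.338, -33.319,  -0.81 ,   2.201,   0.509]), 'position': array([0.459, 0.042, 0.097]), 'orientation': array([-2.233,  2.202,  0.008]), 'force': array([ 0.432,  0.018, -1.21 ]), 'torque': array([-0.04 , -0.072, -0.   ]), 'opening': np.float64(0.002)}
```

View pics/s1.png

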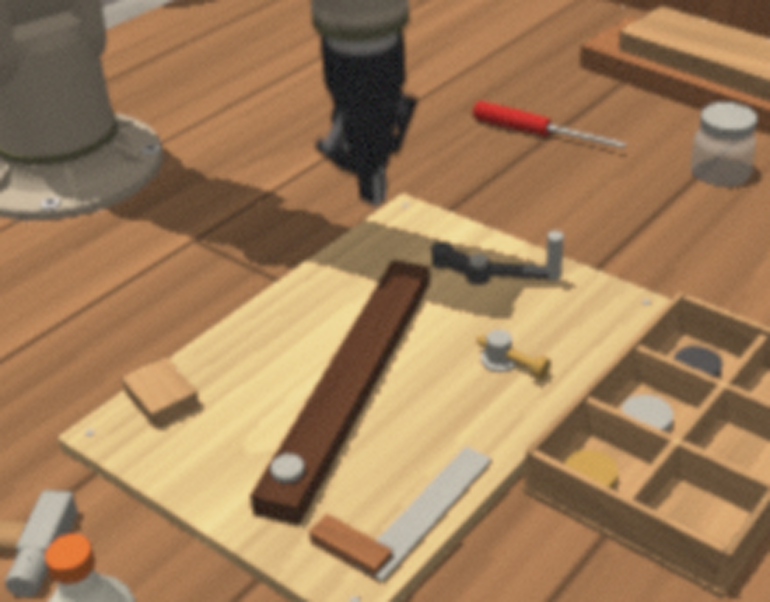

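>>> {"op": "jog_arm", "data": {"commands": [{"claw":0,"translation":[0.012,0.006,0.0],"yaw":0},{"claw":0,"translation":[0.011,0.004,0.01],"yaw":0},{"claw":0,"translation":[0,0,0.02],"yaw":0},{"claw":0,"translation":[0,0,0.02],"yaw":0},{"claw":0,"translation":[0,0,0.012],"yaw":0},{"claw":0,"translation":[0,0,0.002],"yaw":0},{"claw":0,"translation":[0,0,0],"yaw":0},{"claw":0,"translation":[0,0,0],"yaw":0}]}}

```text
clock: 3.15
position: [0.4489, 0.0118, 0.0318]
orientation: [-2.226, 2.21, 0.004]
force: [-0.4, -0.5, -0.5]
opening: 0.002
```

>>> {"op": "jog_arm", "data": {"commands": [{"claw":0,"translation":[-0.008,-0.006,0.001],"yaw":0},{"claw":0,"translation":[-0.007,-0.006,0],"yaw":0},{"claw":0,"translation":[-0.005,-0.008,0],"yaw":0},{"claw":0,"translation":[-0.003,-0.008,0],"yaw":0},{"claw":0,"translation":[-0.003,-0.008,0],"yaw":0},{"claw":0,"translation":[-0.003,-0.008,0],"yaw":0},{"claw":0,"translation":[-0.003,-0.008,0],"yaw":0},{"claw":0,"translation":[-0.003,-0.008,0],"yaw":0}]}}

```text
clock: 4.15
position: [0.5131, 0.0501, 0.0316]
orientation: [-2.226, 2.209, 0.004]
force: [-0.0, 0.3, -0.3]
opening: 0.001
```

```bash
python3 - <<'E'
from h import *
import cv2
print(env.state()["force"])
a=env.get_image("scene")[100:315,125:400,::-1]; cv2.imwrite("pics/s2.png",cv2.resize(a,None,fx=2.8,fy=2.8,interpolation=cv2.INTER_CUBIC))
E
```

```text
[-0.03748972  0.32829261 -0.28169971]
```

View pics/s2.png

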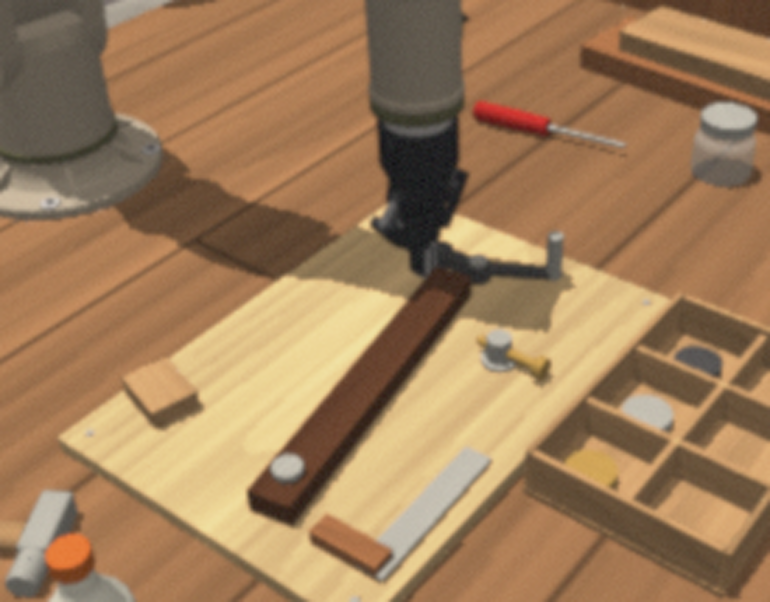

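>>> {"op": "jog_arm", "data": {"commands": [{"claw":0,"translation":[0.003,-0.004,0.001],"yaw":0},{"claw":0,"translation":[0.003,-0.004,0],"yaw":0},{"claw":0,"translation":[0.001,-0.004,0],"yaw":0},{"claw":0,"translation":[0,-0.004,0],"yaw":0},{"claw":0,"translation":[0,-0.004,0],"yaw":0},{"claw":0,"translation":[0,-0.003,0],"yaw":0},{"claw":0,"translation":[0,-0.002,0],"yaw":0},{"claw":0,"translation":[0,-0.001,0],"yaw":0}]}}

```text
clock: 5.2
position: [0.5416, 0.0432, 0.0306]
orientation: [-2.226, 2.208, 0.004]
force: [-2.6, -0.8, 0.7]
opening: -0.003
```

```bash
python3 - <<'E'
from h import *
import cv2
print(env.state()["force"])
a=env.get_image("top")[150:275,220:385,::-1]; cv2.imwrite("pics/t3.png",cv2.resize(a,None,fx=4.8,fy=4.8,interpolation=cv2.INTER_CUBIC))
E
```

```text
[-2.59845935 -0.75167597  0.66357692]
```

View pics/t3.png

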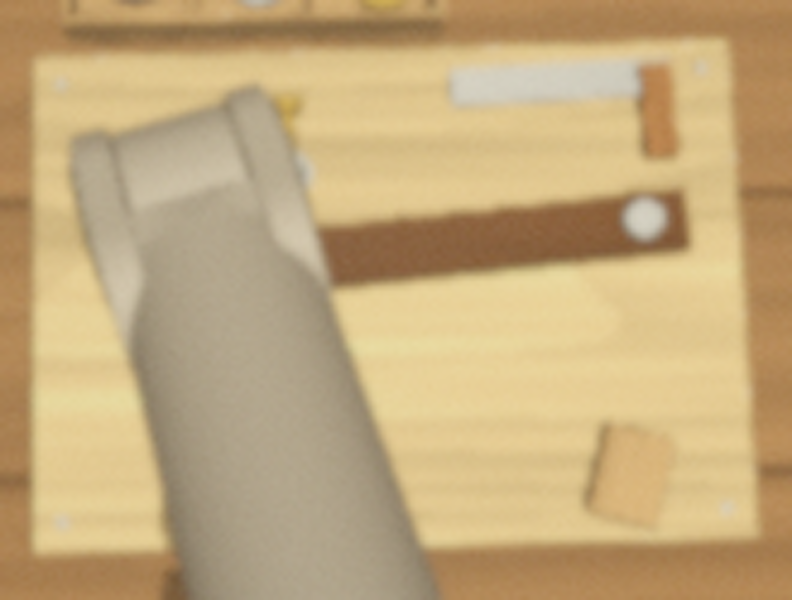

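>>> {"op": "jog_arm", "data": {"commands": [{"claw":0,"translation":[0,-0.001,0],"yaw":0},{"claw":0,"translation":[0,-0.001,0],"yaw":0},{"claw":0,"translation":[0,-0.001,0],"yaw":0},{"claw":0,"translation":[0,-0.001,0],"yaw":0},{"claw":0,"translation":[0,-0.001,0],"yaw":0},{"claw":0,"translation":[0,-0.001,0],"yaw":0},{"claw":0,"translation":[0,-0.001,0],"yaw":0},{"claw":0,"translation":[0,-0.001,0],"yaw":0}]}}

```text
clock: 6.25
position: [0.55, 0.0433, 0.0306]
orientation: [-2.226, 2.208, 0.004]
force: [-0.3, 0.3, 0.7]
opening: -0.0
```

>>> {"op": "jog_arm", "data": {"commands": [{"claw":0,"translation":[0,-0.001,0],"yaw":0},{"claw":0,"translation":[0,-0.001,0],"yaw":0},{"claw":0,"translation":[0,-0.001,0],"yaw":0},{"claw":0,"translation":[0,-0.001,0],"yaw":0},{"claw":0,"translation":[0,-0.001,0],"yaw":0},{"claw":0,"translation":[0,-0.001,0],"yaw":0},{"claw":0,"translation":[0,-0.001,0],"yaw":0},{"claw":0,"translation":[0,-0.001,0],"yaw":0}]}}

```text
clock: 7.25
position: [0.5586, 0.0434, 0.0307]
orientation: [-2.226, 2.208, 0.004]
force: [-0.8, -0.9, 0.2]
opening: -0.002
```

>>> {"op": "jog_arm", "data": {"commands": [{"claw":0,"translation":[0,-0.001,0],"yaw":0},{"claw":0,"translation":[0,-0.001,0],"yaw":0},{"claw":0,"translation":[0,-0.001,0],"yaw":0},{"claw":0,"translation":[0,-0.001,0],"yaw":0},{"claw":0,"translation":[0,-0.001,0],"yaw":0},{"claw":0,"translation":[0,-0.0005,0],"yaw":0},{"claw":0,"translation":[0,-0.0005,0],"yaw":0},{"claw":0,"translation":[0,-0.0005,0],"yaw":0}]}}

```text
clock: 8.25
position: [0.5641, 0.0435, 0.0302]
orientation: [-2.228, 2.209, 0.007]
force: [-3.4, -0.8, 1.5]
opening: 0.006
```

>>> {"op": "jog_arm", "data": {"commands": [{"claw":0,"translation":[0,-0.0005,0],"yaw":0},{"claw":0,"translation":[0,-0.0005,0],"yaw":0},{"claw":0,"translation":[0,-0.0005,0],"yaw":0},{"claw":0,"translation":[0,-0.0005,0],"yaw":0},{"claw":0,"translation":[0,-0.0005,0],"yaw":0},{"claw":0,"translation":[0,-0.0005,0],"yaw":0},{"claw":0,"translation":[0,-0.0005,0],"yaw":0},{"claw":0,"translation":[0,-0.0005,0],"yaw":0}]}}

```text
clock: 9.25
position: [0.5641, 0.0435, 0.0289]
orientation: [2.229, -2.209, -0.015]
force: [-5.5, -0.3, 2.7]
opening: 0.003
```

>>> {"op": "jog_arm", "data": {"commands": [{"claw":0,"translation":[0,-0.0008,0],"yaw":0},{"claw":0,"translation":[0,-0.0008,0],"yaw":0},{"claw":0,"translation":[0,-0.0008,0],"yaw":0},{"claw":0,"translation":[0,-0.0008,0],"yaw":0}]}}

```text
invalid input at $.commands: expected 8 rows
```

>>> {"op": "jog_arm", "data": {"commands": [{"claw":0,"translation":[0,-0.0008,0],"yaw":0},{"claw":0,"translation":[0,-0.0008,0],"yaw":0},{"claw":0,"translation":[0,-0.0008,0],"yaw":0},{"claw":0,"translation":[0,-0.0008,0],"yaw":0},{"claw":0,"translation":[0,-0.0008,0],"yaw":0},{"claw":0,"translation":[0,-0.0008,0],"yaw":0},{"claw":0,"translation":[0,-0.0008,0],"yaw":0},{"claw":0,"translation":[0,-0.0008,0],"yaw":0}]}}

```text
clock: 10.25
position: [0.564, 0.0434, 0.0268]
orientation: [2.222, -2.201, -0.028]
force: [-6.7, -0.6, 2.4]
opening: -0.001
```

>>> {"op": "jog_arm", "data": {"commands": [{"claw":0,"translation":[0,-0.0012,-0.0004],"yaw":0},{"claw":0,"translation":[0,-0.0013,-0.0004],"yaw":0},{"claw":0,"translation":[0,-0.0013,-0.0004],"yaw":0},{"claw":0,"translation":[0,-0.0013,-0.0004],"yaw":0},{"claw":0,"translation":[0,-0.0013,-0.0004],"yaw":0},{"claw":0,"translation":[0,-0.0013,-0.0004],"yaw":0},{"claw":0,"translation":[0,-0.0013,-0.0004],"yaw":0},{"claw":0,"translation":[0,-0.0013,-0.0004],"yaw":0}]}}

```text
clock: 11.25
position: [0.5638, 0.0434, 0.0269]
orientation: [2.211, -2.187, -0.05]
force: [-9.3, 0.2, 4.6]
opening: -0.002
```

>>> {"op": "jog_arm", "data": {"commands": [{"claw":0,"translation":[0,-0.0015,-0.0002],"yaw":0},{"claw":0,"translation":[0,-0.0015,-0.0002],"yaw":0},{"claw":0,"translation":[0,-0.0015,-0.0002],"yaw":0},{"claw":0,"translation":[0,-0.0015,-0.0002],"yaw":0},{"claw":0,"translation":[0,-0.0015,-0.0002],"yaw":0},{"claw":0,"translation":[0,-0.0015,-0.0002],"yaw":0},{"claw":0,"translation":[0,-0.0015,-0.0002],"yaw":0},{"claw":0,"translation":[0,-0.0015,-0.0002],"yaw":0}]}}

```text
clock: 12.25
position: [0.5634, 0.0433, 0.0248]
orientation: [2.198, -2.17, -0.075]
force: [-10.1, 0.1, 5.3]
opening: -0.0
```

>>> {"op": "jog_arm", "data": {"commands": [{"claw":0,"translation":[0,0.003,0],"yaw":0},{"claw":0,"translation":[0,0.008,0],"yaw":0},{"claw":0,"translation":[0,0.01,0],"yaw":0},{"claw":0,"translation":[0,0.01,-0.01],"yaw":0},{"claw":0,"translation":[0,0,-0.05],"yaw":0},{"claw":0,"translation":[0,0,-0.05],"yaw":0},{"claw":0,"translation":[0,0,-0.04],"yaw":0},{"claw":0,"translation":[0,0,0],"yaw":0}]}}

```text
clock: 13.25
position: [0.541, 0.0434, 0.185]
orientation: [2.202, -2.173, -0.067]
force: [0.4, 0.6, -1.3]
opening: 0.002
```

```bash
python3 - <<'E'
from h import *
import cv2
from scipy.spatial.transform import Rotation as R
s=env.state();print(s["force"],s["qpos"],R.from_rotvec(s["orientation"]).as_matrix().round(3))
a=env.get_image("scene")[165:315,145:370,::-1]; cv2.imwrite("pics/s4.png",cv2.resize(a,None,fx=3.5,fy=3.5,interpolation=cv2.INTER_CUBIC))
a=env.get_image("top")[150:275,220:385,::-1]; cv2.imwrite("pics/t4.png",cv2.resize(a,None,fx=4.8,fy=4.8,interpolation=cv2.INTER_CUBIC))
E
```

```text
[ 0.3909068   0.56718064 -1.31871036] [ 0.1791239   0.31033915 -0.3894332   1.59394563  0.10998286  1.32480252
 -1.78521531] [[ 0.013 -0.998 -0.064]
 [-1.    -0.013 -0.003]
 [ 0.002  0.064 -0.998]]
```

View pics/s4.png

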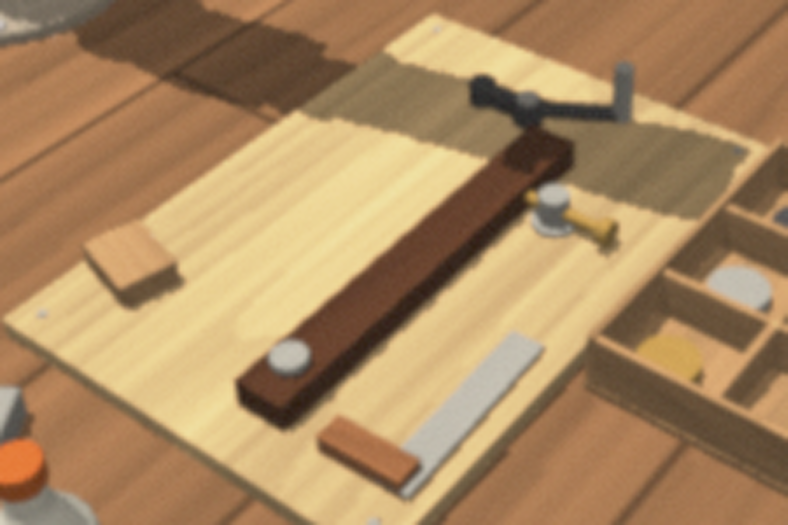

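View pics/t4.png

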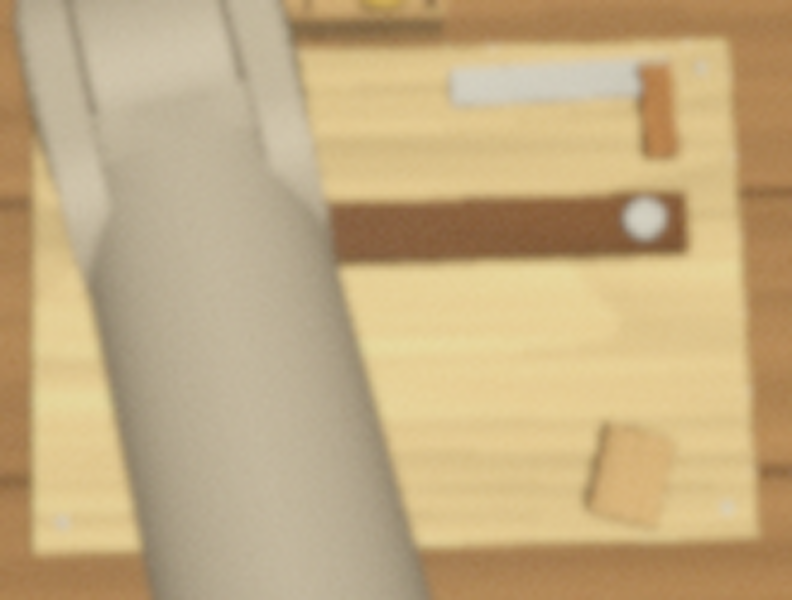

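>>> {"op": "jog_arm", "data": {"commands": [{"claw":0.05,"translation":[0,0,0],"yaw":-10},{"claw":0.05,"translation":[0,0,0],"yaw":-10},{"claw":0.05,"translation":[0,0,0],"yaw":-10},{"claw":0.05,"translation":[-0.008,-0.027,0],"yaw":0},{"claw":0.05,"translation":[-0.008,-0.027,0.01],"yaw":0},{"claw":0.05,"translation":[-0.008,-0.027,0.02],"yaw":0},{"claw":0.05,"translation":[-0.009,-0.028,0.02],"yaw":0},{"claw":0.05,"translation":[0,0,0],"yaw":0}]}}

```text
clock: 14.35
position: [0.603, 0.1276, 0.1109]
orientation: [2.698, -1.504, -0.117]
force: [-0.2, -0.2, 0.1]
opening: 0.585
```

```bash
cat >> h.py <<'E'
from scipy.spatial.transform import Rotation as R
PIV=np.array([.5545,.0875])
def rep(tgt=None):
    s=env.state();M=R.from_rotvec(s["orientation"]).as_matrix();p=s["position"]
    print("t",round(s["clock"],2),"p",p.round(4),"head",np.degrees(np.arctan2(M[1,0],M[0,0])).round(1),"z",M[:,2].round(3),"f",s["force"].round(1),"op",round(float(s["opening"]),3),"j7",s["qpos"][6].round(2))
    if tgt is not None: print("tool shift",(M.T@(np.array(tgt)-p)).round(4))
    return s,M
E
python3 - <<'E'
from h import *
import cv2
rep([.619,.125,.046])
a=env.get_image("scene")[130:315,145:420,::-1]; cv2.imwrite("pics/s5.png",cv2.resize(a,None,fx=2.9,fy=2.9,interpolation=cv2.INTER_CUBIC))
E
```

```text
t 14.35 p [0.603  0.1276 0.1109] head -58.4 z [-0.091 -0.007 -0.996] f [-0.2 -0.2  0.1] op 0.585 j7 -1.43
tool shift [ 0.0133 -0.0175  0.0632]
```

View pics/s5.png

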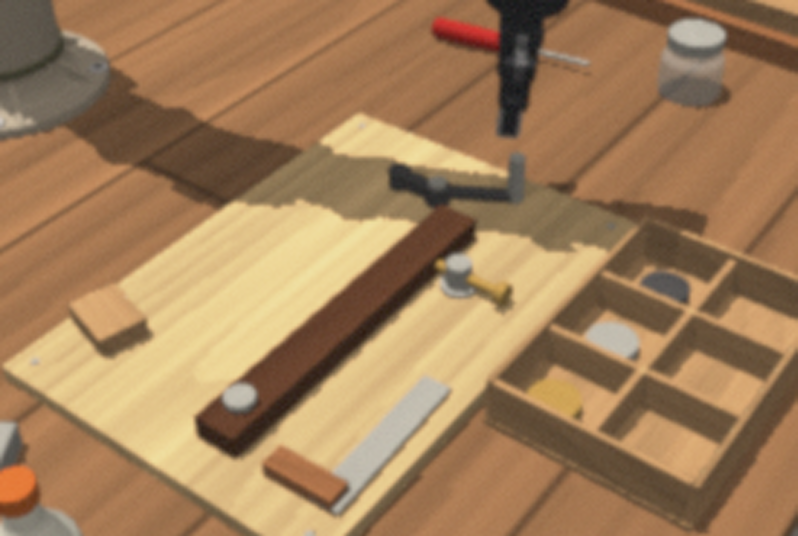

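>>> {"op": "jog_arm", "data": {"commands": [{"claw":0.05,"translation":[0.007,-0.009,0],"yaw":0},{"claw":0.05,"translation":[0.006,-0.009,0],"yaw":0},{"claw":0.05,"translation":[0,0,0.01],"yaw":0},{"claw":0.05,"translation":[0,0,0.015],"yaw":0},{"claw":0.05,"translation":[0,0,0.015],"yaw":0},{"claw":0.05,"translation":[0,0,0.015],"yaw":0},{"claw":0.05,"translation":[0,0,0.008],"yaw":0},{"claw":0.05,"translation":[0,0,0],"yaw":0}]}}

```text
clock: 15.4
position: [0.6199, 0.1202, 0.043]
orientation: [2.692, -1.51, -0.114]
force: [0.0, -0.5, 0.6]
opening: 0.585
```

```bash
python3 - <<'E'
from h import *
import cv2
rep([.619,.125,.046])
a=env.get_image("scene")[130:280,250:400,::-1]; cv2.imwrite("pics/s6.png",cv2.resize(a,None,fx=4,fy=4,interpolation=cv2.INTER_CUBIC))
E
```

```text
t 15.4 p [0.6199 0.1202 0.043 ] head -58.7 z [-0.09  -0.01  -0.996] f [ 0.  -0.5  0.6] op 0.585 j7 -1.44
tool shift [-0.0047 -0.0015 -0.003 ]
```

View pics/s6.png

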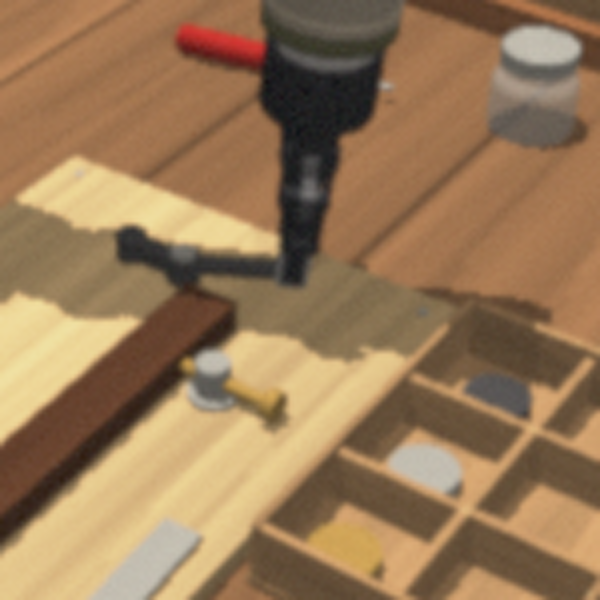

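>>> {"op": "jog_arm", "data": {"commands": [{"claw":0.026,"translation":[-0.002,0,-0.004],"yaw":0},{"claw":0.026,"translation":[-0.002,0,0],"yaw":0},{"claw":0.026,"translation":[-0.003,0,0],"yaw":0},{"claw":0.026,"translation":[-0.003,0,0],"yaw":-2},{"claw":0.026,"translation":[-0.004,0,0],"yaw":-3},{"claw":0.026,"translation":[-0.004,0,0],"yaw":-3},{"claw":0.026,"translation":[-0.004,0,0],"yaw":-3},{"claw":0.026,"translation":[-0.004,0,0],"yaw":-3}]}}

```text
clock: 16.45
position: [0.6096, 0.1366, 0.0506]
orientation: [2.869, -1.161, -0.106]
force: [4.3, -3.1, -3.5]
opening: 0.308
```

```bash
cat >> h.py <<'E'
def lev(gap=.013):
    s,M=rep(); p=s["position"][:2]
    x=M[:2,0]/np.linalg.norm(M[:2,0])
    # trailing pad plane: q = p + x*gap ; post axis 8mm ahead: along -x ; unknown lateral -> on circle r=75mm
    c=p+x*(gap-.008)-PIV
    y=np.array([x[1],-x[0]])
    a=c@x; r=.075; b=-np.sqrt(r*r-a*a)   # component along y (inward) negative
    post=a*x+b*y; th=np.degrees(np.arctan2(post[1],post[0]))
    print("TCP polar r",np.hypot(*(p-PIV)).round(4),"ang",np.degrees(np.arctan2(*(p-PIV)[::-1])).round(1),"post ang",th.round(1),"value",np.radians(th-15.4).round(3),"pad lateral off",(b-c@y).round(4), "ideal head",(th-90).round(1))
    t=np.array([-np.sin(np.radians(th)),np.cos(np.radians(th))]); print("tang F",(s["force"][:2]@t).round(2))
E
python3 - <<'E'
from h import *
lev()
E
```

```text
t 16.45 p [0.6096 0.1366 0.0506] head -44.1 z [-0.08  -0.016 -0.997] f [ 4.3 -3.1 -3.5] op 0.308 j7 -1.24
TCP polar r 0.0739 ang 41.7 post ang 37.9 value 0.393 pad lateral off -0.0006 ideal head -52.1
tang F -5.08
```

>>> {"op": "jog_arm", "data": {"commands": [{"claw":0.026,"translation":[-0.006,-0.0003,0.001],"yaw":-3},{"claw":0.026,"translation":[-0.006,-0.0003,0.0005],"yaw":-4},{"claw":0.026,"translation":[-0.006,0,0.0005],"yaw":-4},{"claw":0.026,"translation":[-0.006,0,0.0005],"yaw":-4},{"claw":0.026,"translation":[-0.006,0,0.0005],"yaw":-4},{"claw":0.026,"translation":[-0.006,0,0.0005],"yaw":-4},{"claw":0.026,"translation":[-0.006,0,0.0005],"yaw":-4},{"claw":0.026,"translation":[-0.006,0,0.0005],"yaw":-4}]}}

```text
clock: 17.45
position: [0.5813, 0.1548, 0.0515]
orientation: [3.099, -0.323, -0.081]
force: [5.7, 0.0, -4.0]
opening: 0.303
```

```bash
python3 - <<'E'
from h import *
lev()
E
```

```text
t 17.45 p [0.5813 0.1548 0.0515] head -11.9 z [-0.054 -0.019 -0.998] f [ 5.7  0.  -4. ] op 0.303 j7 -0.79
TCP polar r 0.0724 ang 68.2 post ang 64.7 value 0.86 pad lateral off -0.0016 ideal head -25.3
tang F -5.15
```

>>> {"op": "jog_arm", "data": {"commands": [{"claw":0.026,"translation":[-0.0065,-0.001,0.001],"yaw":-1},{"claw":0.026,"translation":[-0.0065,-0.001,0.0005],"yaw":-2},{"claw":0.026,"translation":[-0.0065,-0.001,0.0005],"yaw":-3},{"claw":0.026,"translation":[-0.0065,-0.0008,0.0005],"yaw":-3},{"claw":0.026,"translation":[-0.0065,-0.0006,0.0005],"yaw":-3},{"claw":0.026,"translation":[-0.0065,-0.0006,0.0005],"yaw":-3},{"claw":0.026,"translation":[-0.0065,-0.0006,0.0005],"yaw":-3},{"claw":0.026,"translation":[-0.0065,-0.0006,0.0005],"yaw":-3}]}}

```text
clock: 18.45
position: [0.5402, 0.1624, 0.0515]
orientation: [3.115, 0.278, -0.05]
force: [5.1, -0.7, -3.7]
opening: 0.307
```

```bash
python3 - <<'E'
from h import *
lev()
E
```

```text
t 18.45 p [0.5402 0.1624 0.0515] head 10.2 z [-0.031 -0.016 -0.999] f [ 5.1 -0.7 -3.7] op 0.307 j7 -0.48
TCP polar r 0.0762 ang 100.8 post ang 97.0 value 1.424 pad lateral off 0.0013 ideal head 7.0
tang F -4.97
```

>>> {"op": "jog_arm", "data": {"commands": [{"claw":0.026,"translation":[-0.0045,0.0002,0.0005],"yaw":-2.2},{"claw":0.026,"translation":[-0.0045,0.0002,0.0005],"yaw":-2.2},{"claw":0.026,"translation":[-0.0045,0.0002,0.0005],"yaw":-2.2},{"claw":0.026,"translation":[-0.0045,0.0002,0.0005],"yaw":-2.2},{"claw":0.026,"translation":[-0.0045,0,0.0005],"yaw":-2.2},{"claw":0.026,"translation":[-0.0045,0,0.0005],"yaw":-2.2},{"claw":0.026,"translation":[-0.004,0,0.0005],"yaw":-2.2},{"claw":0.026,"translation":[-0.003,0,0.0005],"yaw":-2.2}]}}

```text
clock: 19.45
position: [0.5137, 0.1537, 0.0514]
orientation: [3.036, 0.783, -0.027]
force: [5.5, 1.3, -2.0]
opening: 0.303
```

```bash
python3 - <<'E'
from h import *
import cv2
lev()
a=env.get_image("scene")[130:280,230:380,::-1]; cv2.imwrite("pics/s7.png",cv2.resize(a,None,fx=4,fy=4,interpolation=cv2.INTER_CUBIC))
E
```

```text
t 19.45 p [0.5137 0.1537 0.0514] head 28.9 z [-0.015 -0.01  -1.   ] f [ 5.5  1.3 -2. ] op 0.303 j7 -0.18
TCP polar r 0.0778 ang 121.7 post ang 118.0 value 1.79 pad lateral off 0.0027 ideal head 28.0
tang F -5.45
```

View pics/s7.png

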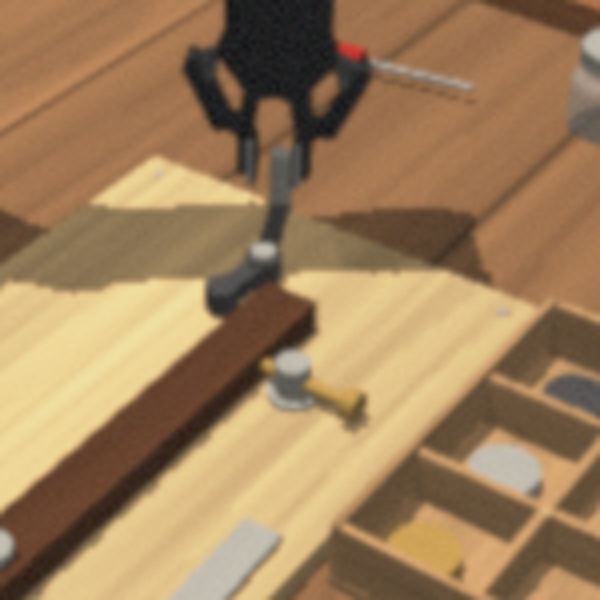

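>>> {"op": "jog_arm", "data": {"commands": [{"claw":0.026,"translation":[-0.0025,0.0003,0.0005],"yaw":-1},{"claw":0.026,"translation":[-0.0025,0.0003,0.0005],"yaw":-1},{"claw":0.026,"translation":[-0.0025,0.0003,0.0005],"yaw":-1},{"claw":0.026,"translation":[-0.0025,0.0003,0.0005],"yaw":-1},{"claw":0.026,"translation":[-0.0025,0.0003,0.0005],"yaw":-1},{"claw":0.026,"translation":[-0.0025,0.0003,0.0005],"yaw":-1},{"claw":0.026,"translation":[-0.0025,0.0003,0.0005],"yaw":-1},{"claw":0.026,"translation":[-0.0025,0.0003,0.0005],"yaw":-1}]}}

```text
clock: 20.5
position: [0.4999, 0.1443, 0.0505]
orientation: [2.972, 1.013, -0.014]
force: [3.5, 3.3, 3.8]
opening: 0.301
```

```bash
python3 - <<'E'
from h import *
lev()
E
```

```text
t 20.5 p [0.4999 0.1443 0.0505] head 37.6 z [-0.008 -0.005 -1.   ] f [3.5 3.3 3.8] op 0.301 j7 -0.03
TCP polar r 0.0788 ang 133.9 post ang 130.4 value 2.006 pad lateral off 0.0034 ideal head 40.4
tang F -4.8
```

>>> {"op": "jog_arm", "data": {"commands": [{"claw":0.026,"translation":[-0.0013,0.0005,0],"yaw":-0.8},{"claw":0.026,"translation":[-0.0013,0.0004,0],"yaw":-0.8},{"claw":0.026,"translation":[-0.0013,0.0003,0],"yaw":-0.8},{"claw":0.026,"translation":[-0.0013,0.0003,0],"yaw":-0.8},{"claw":0.026,"translation":[-0.0013,0.0003,0],"yaw":-0.8},{"claw":0.026,"translation":[-0.0013,0.0003,0],"yaw":-0.8},{"claw":0.026,"translation":[-0.0013,0.0003,0],"yaw":-0.8},{"claw":0.026,"translation":[-0.0013,0.0003,0],"yaw":-0.8}]}}

```text
clock: 21.5
position: [0.4942, 0.1382, 0.0506]
orientation: [-2.904, -1.191, 0.006]
force: [8.5, 7.6, -5.6]
opening: 0.304
```

```bash
python3 - <<'E'
from h import *
import cv2
lev()
a=env.get_image("scene")[180:255,255:355,::-1]; cv2.imwrite("pics/s8.png",cv2.resize(a,None,fx=7,fy=7,interpolation=cv2.INTER_CUBIC))
E
```

```text
t 21.5 p [0.4942 0.1382 0.0506] head 44.6 z [-0.005  0.001 -1.   ] f [ 8.5  7.6 -5.6] op 0.304 j7 0.1
TCP polar r 0.0788 ang 139.9 post ang 136.4 value 2.112 pad lateral off 0.0035 ideal head 46.4
tang F -11.37
```

View pics/s8.png

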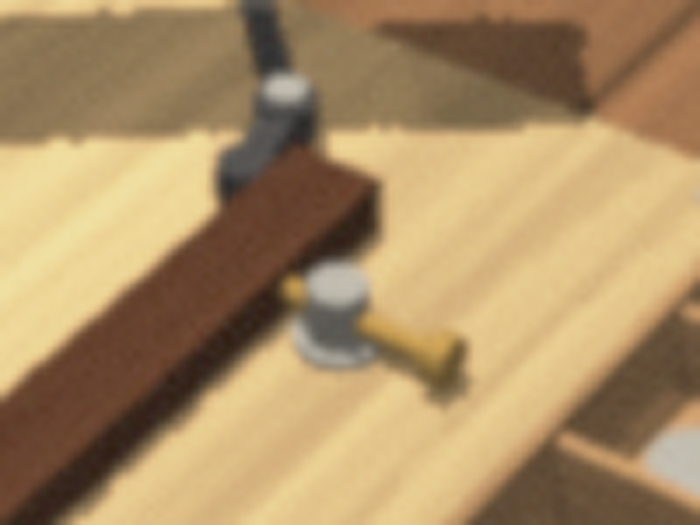

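>>> {"op": "jog_arm", "data": {"commands": [{"claw":0.026,"translation":[0.002,0,0],"yaw":0},{"claw":0.026,"translation":[0.003,0,0],"yaw":0},{"claw":0.05,"translation":[0,0,0],"yaw":0},{"claw":0.05,"translation":[0,0,0],"yaw":0},{"claw":0.05,"translation":[0,0,0],"yaw":0},{"claw":0.05,"translation":[0,0,0],"yaw":0},{"claw":0.05,"translation":[0,0,0],"yaw":0},{"claw":0.05,"translation":[0,0,0],"yaw":0}]}}

```text
clock: 22.55
position: [0.4943, 0.1381, 0.0481]
orientation: [-2.906, -1.192, 0.022]
force: [0.2, -0.1, 0.5]
opening: 0.586
```

```bash
python3 - <<'E'
from h import *
lev(.025)
E
```

```text
t 22.55 p [0.4943 0.1381 0.0481] head 44.6 z [-0.013 -0.004 -1.   ] f [ 0.2 -0.1  0.5] op 0.586 j7 0.09
TCP polar r 0.0786 ang 139.9 post ang 127.2 value 1.951 pad lateral off 0.0039 ideal head 37.2
tang F -0.12
```

>>> {"op": "jog_arm", "data": {"commands": [{"claw":0.05,"translation":[0,0,-0.01],"yaw":0},{"claw":0.05,"translation":[0,0,-0.02],"yaw":0},{"claw":0.05,"translation":[0,0,-0.03],"yaw":0},{"claw":0.05,"translation":[0,0,-0.05],"yaw":0},{"claw":0.05,"translation":[0,0,-0.05],"yaw":0},{"claw":0.05,"translation":[0.02,0.04,-0.03],"yaw":0},{"claw":0.05,"translation":[0,0.06,0],"yaw":0},{"claw":0.05,"translation":[0,0,0],"yaw":0}]}}

```text
clock: 23.55
position: [0.5837, 0.0825, 0.2557]
orientation: [2.903, 1.198, -0.007]
force: [-0.0, -0.0, -0.4]
opening: 0.589
```

```bash
python3 - <<'E'
from h import *
import cv2
rep()
a=env.get_image("scene")[165:315,145:370,::-1]; cv2.imwrite("pics/s9.png",cv2.resize(a,None,fx=3.5,fy=3.5,interpolation=cv2.INTER_CUBIC))
a=env.get_image("top")[150:275,220:385,::-1]; cv2.imwrite("pics/t9.png",cv2.resize(a,None,fx=4.8,fy=4.8,interpolation=cv2.INTER_CUBIC))
E
```

```text
t 23.55 p [0.5837 0.0825 0.2557] head 44.8 z [-0.003 -0.003 -1.   ] f [-0.  -0.  -0.4] op 0.589 j7 0.33
```

View pics/s9.png

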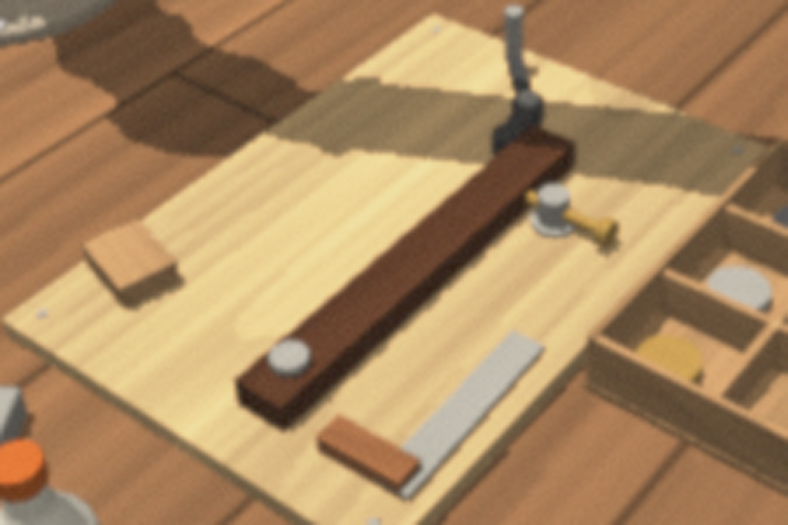

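View pics/t9.png

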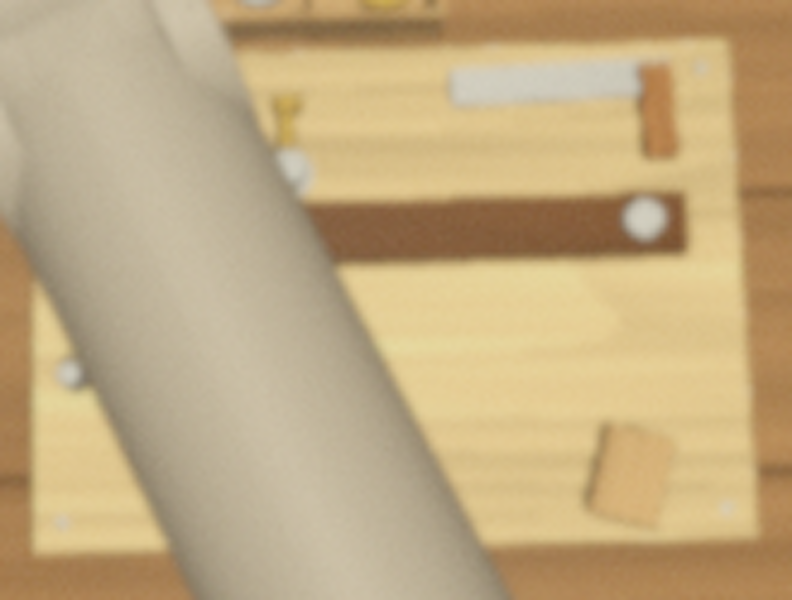

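```bash
python3 - <<'E'
from h import *
for p in (topz(70,373,.078),scz(514,13,.078)):
    d=p-PIV; print(p.round(4),np.hypot(*d).round(4),np.degrees(np.arctan2(d[1],d[0])).round(1))
env.close_job(); 
E
```

```text
[0.5    0.1385] 0.0746 136.9
[0.506  0.1372] 0.0694 134.3
the job is handed in; nothing more can be done
```

The fence is home against the set screw and pinched there by the locking lever. I handed the job in at about 24 s on the robot's clock.

- **Seating the fence:** I pushed the fence near its free end. It met the screw and stopped moving, and I raised the push to about 10 N (last readings 9.3 and 10.1 N). That is about 12 N at the screw by my estimate, under the 20 N limit. I only read the force at the end of each one-second move, so a brief peak in between would not have shown.
- **Locking the lever:** I turned the lever by its post with the fingers loosely round it, against about 5 N of friction. The nose met the fence between 2.0 and 2.1 rad. The push at the post ended at 11.4 N, about 6 N beyond friction and slightly above the suggested 5 to 6 N. I then backed off, opened the fingers and rose clear.
- **Last checks:** The force on the tool read zero after release. The pictures show the fence touching the brass tip and the nose bearing on its back face. The square and offcut lie where they were. I did not check the other tools again at the end, but the arm went nowhere near them at low height.
- **Lever position after release:** The top camera puts the post at 136.9°, against 136.4° worked out while pressing, so the lever did not spring back. The scene camera gave 134.3°. I put that difference down to its offset of several millimetres from the top camera at the lever. I could not measure the pinch force left after letting go.
- **Tool tilt:** The tool tilted by up to about 5° after the fence push and straightened again while turning the lever.

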